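# Line up the stock containers on the tray by height

## Robot

A 6-joint arm with a two-finger parallel gripper is mounted at the origin on a cart in front of the work surface, level with it; the furniture and walls round the work are solid. World frame = base frame: x ahead of the robot, y to its left, z up, the work surface at z = 0. Lengths are in m, angles in rad, forces in N, time in s.
With the tool pointing down it reaches from about 0.375 to 0.975 m from the base axis. Payload 3.8 kg.
Tool frame: the origin (TCP) lies on the centre line of the jaws, within the pads' length; the fingertips stand 17 mm ahead of it and the grasp point (between the pads) lies 2 mm behind it (bot.tip_extent is the distance from the TCP to the fingertips, in m); z points along the fingers, y is the line along which they close (so a half turn about z gives the same grasp; the last joint's range is limited). The gripper opens to 85 mm and grips with 20 to 120 N. Pads are 22 mm wide; open, the fingers measure 114 mm over their backs; the gripper's body (76 mm by 85 mm) begins 54 mm behind the grasp point. The pads swing forward as they close: fully open they stand 13 mm farther back than shut.
Start: joints at [1.278, 0.264, 1.604, -0, 1.274, -0.037], TCP at [0.171, 0.653, 0.248] pointing down, gripper open.
Joint ranges: [-2.63, 2.63], [-0.94, 2.18], [0.31, 2.57], [-1.31, 4.45], [0, 2.66], [-2.55, 2.55]. Speed limits (rad/s): [2.57, 2.57, 3.14, 3.14, 3.14, 3.14].

## Interface

Orientations are given as a rotation vector (axis times angle).
In Python, from workcell import readout, read_camera, finish_job, bot gives the robot as it stands.
- The arm moves only by the tool jog_arm, never from a script. Its argument "deltas" is one flat list of numbers, 7 for each row, row after row: the shift along the tool's x, y, z in m, then the turn, a rotation vector about the tool's x, y, z in degrees, then the gripper command: -1 is shut, 1 is fully open, values between are in proportion. A call has 1 to 8 rows; each row is the pose to reach, as a shift and turn from the pose commanded when the call began, along the tool's axes at that moment; what a row does not reach only later rows make up. A row lasts 1/10 s, in which the tool goes at most 50 mm and 8.59 degrees, less where a joint would pass 70% of its speed; a pose out of reach is approached as far as the arm can. A call with a gripper value outside its range is refused whole. The fingers move at their own pace and stop on an object; "squeeze" is the grip in N (left out, the last holds). Time passes only in rows, so rows that repeat a pose let the fingers close. It gives the time, the measured TCP pose, the force, the opening and the grip force at its end, in the units of the state.
- readout.read_state(): the state, without advancing time (a new reading comes with each control period).
- read_camera(name): name is "side" or "top"; returns a dict with "color" (384x512x3 uint8, blue, green, red), "fx", "fy", "cx", "cy" (pixels), "dist" ([k1, k2, p1, p2, k3] as OpenCV has them; the pictures are not rectified), "origin" and "attitude" of the camera in the world. Camera axes: x right, y down, z forward; pixel columns grow to the right and rows downward; lengths in m; the calibration is good to about 2 mm. A picture is of the moment at which its call begins. There is no depth.
- finish_job(): hands the job in; it is judged then, once.
The state is a dict: "time": time; "q": joint angles; "joint_vel": joint speeds; "joint_torque": joint torques, N m; "tool_pos": TCP position; "tcp_rot": TCP orientation; "wrist_force": force on the tool from outside, world axes, zero at the start; "torque": the same for the moment, N m; "width": opening from 0.0 (shut) to 1.0 (fully open); "grip_force": force on a finger pad.
Only numpy, scipy, OpenCV 4.12 (cv2) and the standard library are available. Lean on these libraries where they do the work, as an engineer would, in place of code of your own. Each camera call takes 0.05 s, during which the arm holds its last target. There are 200 camera calls.

## Task

Tidy the four capped stock containers (two clear reagent bottles, a slim sample tube and a brown jar) onto the white tray: stand one upright in the middle of each of the four black pads, in order of height, with the tallest at the end next to the roll of teal tape and the shortest at the other end. Do not knock any of them over.

Things in the scene. Friction and masses are not known exactly. Their poses are not given: they have to be found in the camera images.
- bottle_large: the large reagent bottle, tallest of the four: clear, blue screw cap, 86 mm across, 182 mm high, about 0.6 kg. The blue screw cap (46 mm across, the top 24 mm of the height, fixed) is the place to grip it from above; the shoulder widens below the cap. Origin: centre of its underside; z up along its axis; round, so its yaw does not matter. Loose, starts upright on the worktop. 
- bottle_small: the small reagent bottle, second tallest: clear, blue screw cap, 68 mm across, 138 mm high, about 0.2 kg. The blue screw cap (46 mm across, the top 24 mm of the height, fixed) is the place to grip it from above; the shoulder widens below the cap. Origin: centre of its underside; z up along its axis; round, so its yaw does not matter. Loose, starts upright on the worktop. 
- tube: sample tube, third tallest: slim clear tube with a blue cap, 34 mm across the cap, 116 mm high, light, standing on its foot. Grip it across the cap from above. Origin: centre of its underside; z up along its axis; round, so its yaw does not matter. Loose, starts upright on the worktop. 
- jar_small: the shortest container: brown amber jar with a blue lid, 56 mm across, 80 mm high, about 0.16 kg; the lid (fixed) is 48 mm across and covers the top 18 mm. Grip it from above across the brown body just below the lid. Origin: centre of its underside; z up along its axis; round, so its yaw does not matter. Loose, starts upright on the worktop. 
- pad_1: round black rubber pad, 100 mm across, 3 mm thick, fixed on the floor of the white tray, its top about 8 mm above the worktop. Origin: centre of its underside. The four pads lie in one straight row, centres 108 mm apart, in the order pad_1, pad_2, pad_3, pad_4; the pad's y axis runs along the row, pointing from pad_4 towards pad_1, its z up. This is the pad at one end of the row. The tray is 130 mm wide and 452 mm long with a lip 12 mm high, and is fixed.
- pad_2: round black rubber pad, 100 mm across, 3 mm thick, fixed on the floor of the white tray, its top about 8 mm above the worktop. Origin: centre of its underside. The four pads lie in one straight row, centres 108 mm apart, in the order pad_1, pad_2, pad_3, pad_4; the pad's y axis runs along the row, pointing from pad_4 towards pad_1, its z up. 
- pad_3: round black rubber pad, 100 mm across, 3 mm thick, fixed on the floor of the white tray, its top about 8 mm above the worktop. Origin: centre of its underside. The four pads lie in one straight row, centres 108 mm apart, in the order pad_1, pad_2, pad_3, pad_4; the pad's y axis runs along the row, pointing from pad_4 towards pad_1, its z up. 
- pad_4: round black rubber pad, 100 mm across, 3 mm thick, fixed on the floor of the white tray, its top about 8 mm above the worktop. Origin: centre of its underside. The four pads lie in one straight row, centres 108 mm apart, in the order pad_1, pad_2, pad_3, pad_4; the pad's y axis runs along the row, pointing from pad_4 towards pad_1, its z up. This is the pad at the other end of the row.
- tape: roll of teal marking tape lying flat, a ring 52 mm across and 19 mm high, fixed on the worktop just beyond one end of the tray (either end, from start to start), about 125 mm from the centre of the end pad there. Origin: centre of its underside.
- petri: shallow round dish, 94 mm across, 15 mm high, fixed on the worktop just beyond the other end of the tray. Origin: centre of its underside.
There are look-alikes about, which are no part of the job. What is shaped like the bottle_large but orange or pink is not meant.

How it is judged:
At the end, for the whole second after the job is handed in: All four containers stand upright (within 0.1 rad) and at rest, released, each within 15 mm of the centre of its own pad: counted from the pad next to the roll of tape, first the 182 mm bottle, then the 138 mm bottle, the 116 mm tube and the 80 mm jar (((y of tape in the frame of pad_1 above 0 m and horizontal distance between bottle_large and pad_1 below 0.015 m and horizontal distance between bottle_small and pad_2 below 0.015 m and horizontal distance between tube and pad_3 below 0.015 m and horizontal distance between jar_small and pad_4 below 0.015 m) or (y of tape in the frame of pad_1 below 0 m and horizontal distance between bottle_large and pad_4 below 0.015 m and horizontal distance between bottle_small and pad_3 below 0.015 m and horizontal distance between tube and pad_2 below 0.015 m and horizontal distance between jar_small and pad_1 below 0.015 m)) and angle between each of bottle_large, bottle_small, tube, jar_small's own z axis and vertical below 0.1 rad and height (world z) of each of bottle_large, bottle_small, tube, jar_small below 0.016 m and linear speed of each of bottle_large, bottle_small, tube, jar_small below 0.02 m/s); the robot touches nothing.
It fails at once if a container is knocked over (angle between any of bottle_large, bottle_small, tube, jar_small's own z axis and vertical above 0.7 rad).
It also fails if it takes over 131 s, if anything falls off the work surface, if the arm or the gripper's body presses on something with over 40 N, if the wrist force passes 120 N, or if a joint passes its speed limit or range.

## Working session

There is one attempt and no reset: what is moved stays moved. The work goes in short steps, Python scripts to look and compute and a tool call to move; the robot and the scene stay as the last step left them, time stands still between calls to the robot, and variables do not carry over. Pictures are saved under pics/ and viewed, at most 14 in all, crops included, and the job is handed in when it is done.

Besides the shell and the picture viewer there is one more tool, called after ">>>" as name(argument=value, ...) on one line, values as JSON. jog_arm: Moves the arm, as the interface text tells. Its arguments: {"type":"object","properties":{"deltas":{"type":"array"},"squeeze":{"type":"number"}},"required":["deltas"]}

```bash
mkdir -p pics; ls; python3 - <<'E'
from workcell import readout, read_camera, bot
import cv2
s=readout.read_state()
print({k:s[k] for k in('time','tool_pos','tcp_rot','width')},bot.tip_extent)
for n in('side','top'):
    c=read_camera(n); cv2.imwrite(f'pics/{n}0.png',c['color'])
    print({k:c[k] for k in c if k!='color'})
E
```

```text
pics
{'time': 0.0, 'tool_pos': array([0.17058569, 0.65237549, 0.24696281]), 'tcp_rot': array([-0.40060024, -3.11557552,  0.00347979]), 'width': 1.0006705034479326} 0.017
{'fx': 419.8577003177186, 'fy': 419.8577003177186, 'cx': 250.98723265258113, 'cy': 185.3578114109414, 'dist': array([-0.09254864,  0.        ,  0.        ,  0.        ,  0.        ]), 'origin': array([ 0.25687602, -1.19288157,  0.99095312]), 'attitude': array([-2.23631183,  0.19013061, -0.11903555])}
{'fx': 433.0519196060093, 'fy': 433.0519196060093, 'cx': 262.57455789969936, 'cy': 184.32471749921348, 'dist': array([0.02233219, 0.        , 0.        , 0.        , 0.        ]), 'origin': array([ 0.24691447, -0.00565627,  1.25120971]), 'attitude': array([-2.12239235,  2.09489828, -0.22472341])}
```

View pics/side0.png

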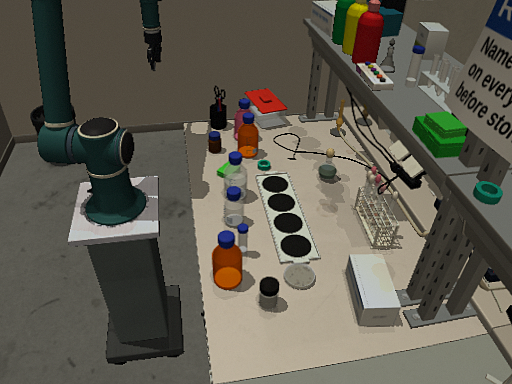

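View pics/top0.png

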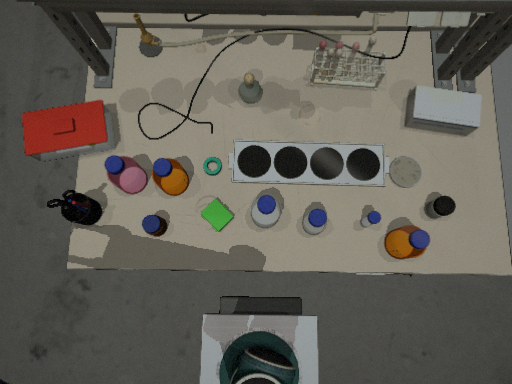

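In the side view, the tall clear bottle is at (235,165), the small one at (233,205), the tube at (242,237) and the brown jar with a blue lid at (214,142). In the top view they are at (265,205), (316,217), (374,217) and (155,224). The tape is at (213,166), at the left end of the tray, and the dish is at (405,171).

The look-alikes in the top view are the orange bottles at (170,175) and (406,241), the pink one at (128,173), and the black-lidded jar at (441,206). The four I named fit because they are clear with a blue cap, or brown with a blue lid. I'll measure them and confirm in one crop.

```bash
cat > h.py <<'E'
import numpy as np, cv2
from scipy.spatial.transform import Rotation as R
from workcell import readout, read_camera
def K(c): return np.array([[c['fx'],0,c['cx']],[0,c['fy'],c['cy']],[0,0,1]])
def ray(c,uv):
    p=cv2.undistortPoints(np.array([[uv]],float),K(c),c['dist'])[0,0]
    return R.from_rotvec(c['attitude']).apply([*p,1])
def plane(c,uv,z):
    d=ray(c,uv); o=c['origin']; return o+d*(z-o[2])/d[2]
def proj(c,P):
    r=R.from_rotvec(c['attitude']).inv(); 
    return cv2.projectPoints(np.array([P],float),r.as_rotvec(),-r.apply(c['origin']),K(c),c['dist'])[0].reshape(2)
def two(c1,u1,c2,u2):
    a,b=ray(c1,u1),ray(c2,u2); t=np.linalg.lstsq(np.c_[a,-b],c2['origin']-c1['origin'],rcond=None)[0]
    p,q=c1['origin']+a*t[0],c2['origin']+b*t[1]; return (p+q)/2,np.linalg.norm(p-q)
def blobs(m,amin):
    n,l,s,ce=cv2.connectedComponentsWithStats(m.astype(np.uint8)); 
    return [(ce[i].round(1),s[i]) for i in range(1,n) if s[i,4]>=amin]
def blue(c):
    h=cv2.cvtColor(c['color'],cv2.COLOR_BGR2HSV); return cv2.inRange(h,(108,120,50),(128,255,255))>0
E
python3 - <<'E'
from h import *
t,s=read_camera('top'),read_camera('side')
for n,c in(('top',t),('side',s)):
    print(n)
    for ce,st in blobs(blue(c),25): print(ce,st)
g=cv2.cvtColor(t['color'],cv2.COLOR_BGR2GRAY)
m=(g<75); m[:135]=0;m[190:]=0;m[:,:232]=0;m[:,386:]=0
print('pads')
for ce,st in blobs(m,300): print(ce,st,plane(t,ce,.008).round(4))
h=cv2.cvtColor(t['color'],cv2.COLOR_BGR2HSV)
for ce,st in blobs(cv2.inRange(h,(78,120,50),(95,255,255))>0,30): print('tape',ce,st,plane(t,ce,.019).round(3))
a=cv2.resize(t['color'][150:260,110:470],None,fx=2.2,fy=2.2,interpolation=2)
b=cv2.resize(s['color'][90:310,180:330],None,fx=1.5,fy=1.5,interpolation=2)
o=np.zeros((a.shape[0]+b.shape[0],a.shape[1],3),np.uint8);o[:a.shape[0]]=a;o[a.shape[0]:,:b.shape[1]]=b
cv2.imwrite('pics/crop.png',o)
E
```

```text
top
[113.4 163.9] [105 156  18  17 242]
[161.6 166.6] [153 158  18  18 247]
[266.1 203.7] [258 195  18  18 254]
[317.5 217.2] [309 209  18  17 243]
[373.9 216.9] [368 211  13  12 114]
[150.7 223.2] [142 215  18  18 237]
[419.6 239. ] [411 230  18  19 257]
side
[500.8  25.1] [486  11  26  29 346]
[418.6  48.4] [413  45  12   9  63]
[243.9 102.2] [239  98  11  10  70]
[247.7 117. ] [243 113  11  11  80]
[214.  133.7] [209 131  11   6  54]
[234.7 156.5] [229 152  13  13 102]
[233.  192.1] [227 186  14  15 135]
[242.3 227.1] [237 223  11   9  69]
[225.5 238.3] [218 231  16  18 210]
pads
[253.9 160.9] [238 145  33  32 835] [0.5867 0.0237 0.008 ]
[290. 162.] [274 147  33  32 829] [ 0.5847 -0.0836  0.008 ]
[326.3 163. ] [310 147  34  33 827] [ 0.5831 -0.1913  0.008 ]
[362.9 163.9] [347 148  33  32 829] [ 0.5817 -0.2996  0.008 ]
tape [211.9 165.5] [204 157  17  18 152] [0.568 0.147 0.019]
```

View pics/crop.png

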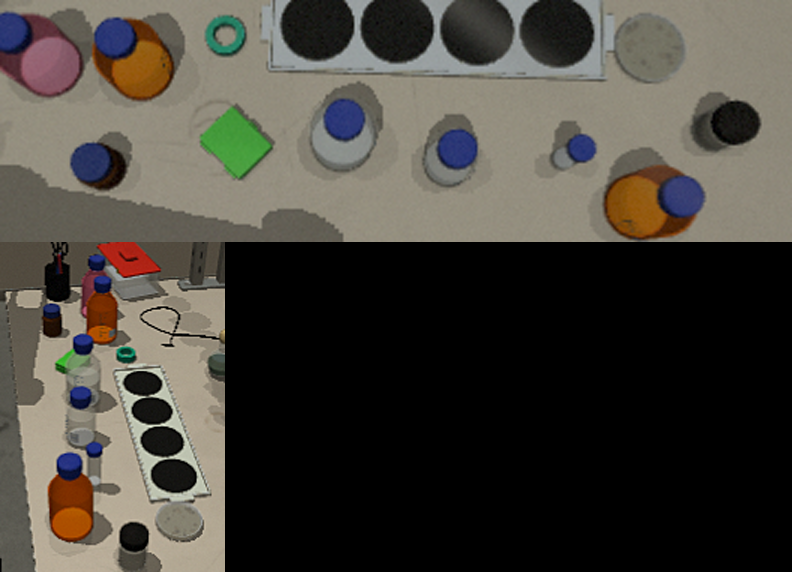

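The crop confirms it: clear large (265,205), clear small (316,217), clear tube (374,217), and the brown jar with a blue lid (151,223), which is not the black-lidded one. Next I'll compute positions.

```bash
python3 - <<'E'
from h import *
t,s=read_camera('top'),read_camera('side')
B={'large':(.182,(266.1,203.7),(234.7,156.5)),'small':(.138,(317.5,217.2),(233,192.1)),'tube':(.116,(373.9,216.9),(242.3,227.1)),'jar':(.080,(150.7,223.2),(214,133.7)),'orange':(.182,(419.6,239),(225.5,238.3))}
for k,(h,u,v) in B.items():
    p,e=two(t,u,s,v); print(k,'plane',plane(t,u,h-.003).round(4),'2view',p.round(4),round(e,4))
st=readout.read_state();print(R.from_rotvec(st['tcp_rot']).as_matrix().round(4), st['tool_pos'])
E
```

```text
large plane [ 0.4292 -0.0129  0.179 ] 2view [ 0.4304 -0.0129  0.1704] 0.0006
small plane [ 0.403  -0.1469  0.135 ] 2view [ 0.4042 -0.1481  0.125 ] 0.0003
tube plane [ 0.4089 -0.2985  0.113 ] 2view [ 0.4096 -0.2991  0.1109] 0.0007
jar plane [0.3889 0.2993 0.077 ] 2view [0.3894 0.2994 0.0766] 0.0008
orange plane [ 0.3464 -0.3912  0.179 ] 2view [ 0.3474 -0.3946  0.1697] 0.0004
[[-9.675e-01  2.530e-01 -2.000e-04]
 [ 2.530e-01  9.675e-01 -8.000e-04]
 [ 0.000e+00 -8.000e-04 -1.000e+00]] [0.17073738 0.65279541 0.24779839]
```

>>> jog_arm(deltas=[-0.03, -0.029, 0, 0, 0, 8, 1, -0.06, -0.058, 0, 0, 0, 16, 1, -0.09, -0.086, 0, 0, 0, 24, 1, -0.12, -0.115, 0, 0, 0, 32, 1, -0.15, -0.144, 0, 0, 0, 40, 1, -0.18, -0.172, 0, 0, 0, 48, 1, -0.21, -0.201, 0, 0, 0, 56, 1, -0.24, -0.23, 0, 0, 0, 64, 1], squeeze=40)

```text
time: 1.1
tool_pos: [0.3454, 0.3683, 0.2485]
tcp_rot: [1.997, 2.425, 0.001]
wrist_force: [0.6, -0.6, 0.2]
width: 0.995
grip_force: 0.0
```

>>> jog_arm(deltas=[-0.039, 0.015, 0, 0, 0, 6, 1, -0.077, 0.029, 0, 0, 0, 11.3, 1, -0.077, 0.029, 0, 0, 0, 11.3, 1, -0.077, 0.029, 0, 0, 0, 11.3, 1])

```text
time: 1.5
tool_pos: [0.3887, 0.2994, 0.2484]
tcp_rot: [-2.222, -2.22, -0.001]
wrist_force: [-0.5, -0.1, -0.5]
width: 0.999
grip_force: 0.0
```

```bash
python3 - <<'E'
from h import *
st=readout.read_state();print(R.from_rotvec(st['tcp_rot']).as_matrix().round(3), st['tool_pos'],st['q'])
E
```

```text
[[ 0.001  1.    -0.   ]
 [ 1.    -0.001  0.001]
 [ 0.001 -0.    -1.   ]] [0.38871386 0.29943766 0.24844182] [ 6.05234420e-01 -9.00616563e-02  1.98672337e+00  5.98645525e-04
  1.24454728e+00  6.06096678e-01]
```

>>> jog_arm(deltas=[0, 0, 0.035, 0, 0, 0, 1, 0, 0, 0.075, 0, 0, 0, 1, 0, 0, 0.115, 0, 0, 0, 1, 0, 0, 0.15, 0, 0, 0, 1, 0, 0, 0.175, 0, 0, 0, 1, 0, 0, 0.195, 0, 0, 0, 1, 0, 0, 0.206, 0, 0, 0, 1, 0, 0, 0.206, 0, 0, 0, 1])

```text
time: 2.3
tool_pos: [0.3866, 0.3002, 0.0407]
tcp_rot: [-2.218, -2.224, 0.005]
wrist_force: [-0.8, 0.2, 0.2]
width: 1.004
grip_force: 0.0
```

>>> jog_arm(deltas=[0, 0, 0, 0, 0, 0, 0.3, 0, 0, 0, 0, 0, 0, 0, 0, 0, 0, 0, 0, 0, -0.3, 0, 0, 0, 0, 0, 0, -0.6, 0, 0, 0, 0, 0, 0, -1, 0, 0, 0, 0, 0, 0, -1, 0, 0, 0, 0, 0, 0, -1, 0, 0, 0, 0, 0, 0, -1])

```text
time: 3.1
tool_pos: [0.3897, 0.3011, 0.0441]
tcp_rot: [2.221, 2.222, 0.006]
wrist_force: [-1.0, 1.1, 6.6]
width: 0.63
grip_force: 42.7
```

>>> jog_arm(deltas=[0, 0, -0.01, 0, 0, 0, -1, 0, 0, -0.035, 0, 0, 0, -1, 0, 0, -0.07, 0, 0, 0, -1, 0, 0, -0.105, 0, 0, 0, -1, 0, 0, -0.14, 0, 0, 0, -1, 0, 0, -0.175, 0, 0, 0, -1, 0, 0, -0.2, 0, 0, 0, -1, 0, 0, -0.21, 0, 0, 0, -1])

```text
time: 3.9
tool_pos: [0.3895, 0.3007, 0.2561]
tcp_rot: [2.22, 2.221, 0.009]
wrist_force: [-0.3, 0.3, -1.3]
width: 0.629
grip_force: 42.9
```

>>> jog_arm(deltas=[-0.015, 0.005, 0, 0, 0, 0, -1, -0.045, 0.015, 0, 0, 0, 0, -1, -0.08, 0.026, 0, 0, 0, 0, -1, -0.12, 0.039, 0, 0, 0, 0, -1, -0.16, 0.052, 0, 0, 0, 0, -1, -0.2, 0.065, 0, 0, 0, 0, -1, -0.24, 0.078, 0, 0, 0, 0, -1, -0.28, 0.091, 0, 0, 0, 0, -1])

```text
time: 4.7
tool_pos: [0.4788, 0.0183, 0.2511]
tcp_rot: [-2.22, -2.221, 0.002]
wrist_force: [0.1, 0.4, -0.6]
width: 0.628
grip_force: 42.8
```

>>> jog_arm(deltas=[-0.04, 0.013, 0, 0, 0, 0, -1, -0.08, 0.026, 0, 0, 0, 0, -1, -0.12, 0.039, 0, 0, 0, 0, -1, -0.16, 0.052, 0, 0, 0, 0, -1, -0.2, 0.065, 0, 0, 0, 0, -1, -0.24, 0.078, 0, 0, 0, 0, -1, -0.275, 0.09, 0, 0, 0, 0, -1, -0.3, 0.098, 0, 0, 0, 0, -1])

```text
time: 5.5
tool_pos: [0.5773, -0.2821, 0.2505]
tcp_rot: [-2.221, -2.219, 0.002]
wrist_force: [0.3, 0.5, -1.3]
width: 0.624
grip_force: 42.8
```

>>> jog_arm(deltas=[-0.02, 0.004, 0, 0, 0, 0, -1, -0.02, 0.004, 0, 0, 0, 0, -1, -0.02, 0.004, 0, 0, 0, 0, -1])

```text
time: 5.8
tool_pos: [0.5811, -0.2994, 0.2513]
tcp_rot: [-2.22, -2.22, 0.0]
wrist_force: [-0.2, 0.7, -1.0]
width: 0.629
grip_force: 42.8
```

>>> jog_arm(deltas=[0, 0, 0.03, 0, 0, 0, -1, 0, 0, 0.065, 0, 0, 0, -1, 0, 0, 0.1, 0, 0, 0, -1, 0, 0, 0.135, 0, 0, 0, -1, 0, 0, 0.165, 0, 0, 0, -1, 0, 0, 0.185, 0, 0, 0, -1, 0, 0, 0.195, 0, 0, 0, -1, 0, 0, 0.2, 0, 0, 0, -1])

```text
time: 6.6
tool_pos: [0.5806, -0.2979, 0.052]
tcp_rot: [-2.217, -2.22, 0.001]
wrist_force: [-9.2, 6.2, 21.8]
width: 0.628
grip_force: 45.5
```

>>> jog_arm(deltas=[0, 0, 0, 0, 0, 0, -1, 0, 0, 0.0, 0, 0, 0, -1])

```text
time: 6.8
tool_pos: [0.583, -0.3, 0.0539]
tcp_rot: [2.218, 2.221, 0.001]
wrist_force: [-0.2, -1.4, -1.0]
width: 0.629
grip_force: 42.8
```

>>> jog_arm(deltas=[0, 0, 0.001, 0, 0, 0, -1, 0, 0, 0.0015, 0, 0, 0, -1, 0, 0, 0.0015, 0, 0, 0, 0.3, 0, 0, 0.0015, 0, 0, 0, 0.5, 0, 0, 0.0015, 0, 0, 0, 0.7, 0, 0, 0.0015, 0, 0, 0, 1, 0, 0, 0.0015, 0, 0, 0, 1, 0, 0, 0.0015, 0, 0, 0, 1])

```text
time: 7.6
tool_pos: [0.5817, -0.2998, 0.0507]
tcp_rot: [-2.22, -2.222, 0.0]
wrist_force: [0.4, 0.6, 0.1]
width: 0.996
grip_force: 0.0
```

>>> jog_arm(deltas=[0, 0, -0.01, 0, 0, 0, 1, 0, 0, -0.03, 0, 0, 0, 1, 0, 0, -0.06, 0, 0, 0, 1, 0, 0, -0.09, 0, 0, 0, 1, 0, 0, -0.12, 0, 0, 0, 1, 0, 0, -0.15, 0, 0, 0, 1, 0, 0, -0.17, 0, 0, 0, 1, 0, 0, -0.17, 0, 0, 0, 1])

```text
time: 8.4
tool_pos: [0.5841, -0.3011, 0.2263]
tcp_rot: [2.215, 2.216, 0.004]
wrist_force: [1.0, 0.1, -0.2]
width: 0.998
grip_force: 0.0
```

>>> jog_arm(deltas=[0, -0.015, 0, 0, 0, 0, 1, 0, -0.045, 0, 0, 0, 0, 1, 0, -0.08, 0, 0, 0, 0, 1, 0, -0.12, 0, 0, 0, 0, 1, 0, -0.15, 0, 0, 0, 0, 1, 0, -0.173, 0, 0, 0, 0, 1, 0, -0.173, 0, 0, 0, 0, 1, 0, -0.173, 0, 0, 0, 0, 1])

```text
time: 9.2
tool_pos: [0.4075, -0.2994, 0.2193]
tcp_rot: [-2.22, -2.22, -0.0]
wrist_force: [0.6, -0.3, -0.7]
width: 0.999
grip_force: 0.0
```

```bash
python3 - <<'E'
from h import *
t,s=read_camera('top'),read_camera('side')
for ce,st in blobs(blue(t),25):
    if 340<ce[0]<390: print(ce,st,plane(t,ce,.113),plane(t,ce,.085))
print(readout.read_state()['tool_pos'])
o=np.hstack([cv2.resize(t['color'][120:270,290:440],(500,500)),cv2.resize(s['color'][180:280,200:330],(300,300*10//13)).copy() if 0 else cv2.copyMakeBorder(cv2.resize(s['color'][180:280,210:310],(300,300)),0,200,0,0,0)])
cv2.imwrite('pics/c2.png',o)
E
```

```text
[369.7 157. ] [362 150  17  16 210] [ 0.57306385 -0.29390598  0.113     ] [ 0.58108714 -0.30099693  0.085     ]
[ 0.4089312  -0.29976502  0.2200487 ]
```

View pics/c2.png

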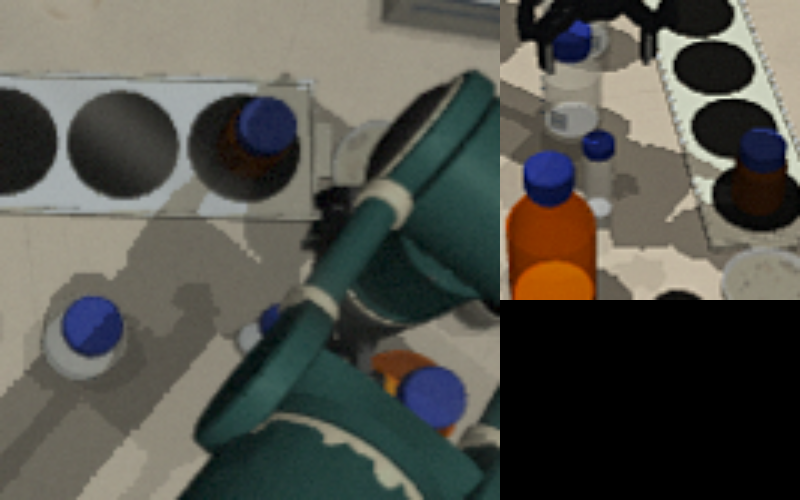

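The jar stands centred on the fourth pad, with its lid at (369,157) → (0.581,-0.301). The tube is still upright below the open gripper at about (372,217). I'm descending onto its cap.

>>> jog_arm(deltas=[0, 0, 0.02, 0, 0, 0, 1, 0, 0, 0.045, 0, 0, 0, 1, 0, 0, 0.07, 0, 0, 0, 1, 0, 0, 0.09, 0, 0, 0, 1, 0, 0, 0.105, 0, 0, 0, 1, 0, 0, 0.115, 0, 0, 0, 1, 0, 0, 0.12, 0, 0, 0, 1, 0, 0, 0.12, 0, 0, 0, 0.7])

```text
time: 10.1
tool_pos: [0.4089, -0.2997, 0.1001]
tcp_rot: [-2.219, -2.222, 0.0]
wrist_force: [1.2, 0.6, -0.9]
width: 0.861
grip_force: 0.0
```

>>> jog_arm(deltas=[0, 0, 0, 0, 0, 0, 0.4, 0, 0, 0, 0, 0, 0, 0.2, 0, 0, 0, 0, 0, 0, 0, 0, 0, 0, 0, 0, 0, -0.2, 0, 0, 0, 0, 0, 0, -0.4, 0, 0, 0, 0, 0, 0, -0.7, 0, 0, 0, 0, 0, 0, -1, 0, 0, 0, 0, 0, 0, -1], squeeze=30)

```text
time: 10.9
tool_pos: [0.4094, -0.3004, 0.1015]
tcp_rot: [2.22, 2.221, 0.0]
wrist_force: [0.3, 0.3, 4.8]
width: 0.373
grip_force: 30.0
```

>>> jog_arm(deltas=[0, 0, -0.01, 0, 0, 0, -1, 0, 0, -0.03, 0, 0, 0, -1, 0, 0, -0.06, 0, 0, 0, -1, 0, 0, -0.09, 0, 0, 0, -1, 0, 0, -0.11, 0, 0, 0, -1, 0, 0, -0.12, 0, 0, 0, -1, 0, 0, -0.12, 0, 0, 0, -1])

```text
time: 11.6
tool_pos: [0.4093, -0.3004, 0.2222]
tcp_rot: [2.219, 2.221, 0.0]
wrist_force: [0.1, 0.6, -1.8]
width: 0.377
grip_force: 29.9
```

>>> jog_arm(deltas=[0.01, 0.015, 0, 0, 0, 0, -1, 0.028, 0.044, 0, 0, 0, 0, -1, 0.05, 0.079, 0, 0, 0, 0, -1, 0.072, 0.115, 0, 0, 0, 0, -1, 0.091, 0.145, 0, 0, 0, 0, -1, 0.103, 0.164, 0, 0, 0, 0, -1, 0.109, 0.174, 0, 0, 0, 0, -1, 0.109, 0.174, 0, 0, 0, 0, -1])

```text
time: 12.4
tool_pos: [0.5827, -0.1899, 0.2189]
tcp_rot: [-2.217, -2.222, 0.002]
wrist_force: [-0.6, -0.7, -0.1]
width: 0.376
grip_force: 29.9
```

>>> jog_arm(deltas=[0, 0, 0.015, 0, 0, 0, -1, 0, 0, 0.035, 0, 0, 0, -1, 0, 0, 0.06, 0, 0, 0, -1, 0, 0, 0.08, 0, 0, 0, -1, 0, 0, 0.095, 0, 0, 0, -1, 0, 0, 0.104, 0, 0, 0, -1, 0, 0, 0.109, 0, 0, 0, -1, 0, 0, 0.109, 0, 0, 0, -1])

```text
time: 13.2
tool_pos: [0.5823, -0.1911, 0.1113]
tcp_rot: [-2.221, -2.221, 0.001]
wrist_force: [0.4, 0.3, -0.3]
width: 0.372
grip_force: 29.9
```

>>> jog_arm(deltas=[0, 0, 0.001, 0, 0, 0, -1, 0, 0, 0.002, 0, 0, 0, -1, 0, 0, 0.002, 0, 0, 0, -1])

```text
time: 13.5
tool_pos: [0.5833, -0.191, 0.1105]
tcp_rot: [2.22, 2.222, 0.001]
wrist_force: [0.2, -0.5, -0.7]
width: 0.374
grip_force: 29.9
```

>>> jog_arm(deltas=[0, 0, 0.001, 0, 0, 0, -1, 0, 0, 0.0015, 0, 0, 0, -1, 0, 0, 0.0015, 0, 0, 0, -0.1, 0, 0, 0.0015, 0, 0, 0, 0.1, 0, 0, 0.0015, 0, 0, 0, 0.4, 0, 0, 0.0015, 0, 0, 0, 0.7, 0, 0, 0.0015, 0, 0, 0, 1, 0, 0, 0.0015, 0, 0, 0, 1])

```text
time: 14.3
tool_pos: [0.5827, -0.1908, 0.1081]
tcp_rot: [-2.22, -2.222, 0.0]
wrist_force: [0.3, 0.3, -0.3]
width: 1.001
grip_force: 0.0
```

>>> jog_arm(deltas=[0, 0, -0.01, 0, 0, 0, 1, 0, 0, -0.03, 0, 0, 0, 1, 0, 0, -0.06, 0, 0, 0, 1, 0, 0, -0.09, 0, 0, 0, 1, 0, 0, -0.11, 0, 0, 0, 1, 0, 0, -0.12, 0, 0, 0, 1])

```text
time: 14.9
tool_pos: [0.5841, -0.1914, 0.2321]
tcp_rot: [2.217, 2.219, 0.003]
wrist_force: [0.3, 0.1, 0.5]
width: 1.003
grip_force: 0.0
```

>>> jog_arm(deltas=[0.003, -0.015, 0, 0, 0, 0, 1, 0.01, -0.045, 0, 0, 0, 0, 1, 0.019, -0.08, 0, 0, 0, 0, 1, 0.028, -0.12, 0, 0, 0, 0, 1, 0.036, -0.15, 0, 0, 0, 0, 1, 0.041, -0.171, 0, 0, 0, 0, 1, 0.043, -0.1795, 0, 0, 0, 0, 1, 0.043, -0.1795, 0, 0, 0, 0, 1])

```text
time: 15.7
tool_pos: [0.4026, -0.1478, 0.2283]
tcp_rot: [2.221, 2.222, 0.0]
wrist_force: [-0.6, 0.8, 0.1]
width: 0.999
grip_force: 0.0
```

>>> jog_arm(deltas=[0, 0, 0.02, 0, 0, 0, 1, 0, 0, 0.045, 0, 0, 0, 1, 0, 0, 0.065, 0, 0, 0, 1, 0, 0, 0.08, 0, 0, 0, 1, 0, 0, 0.09, 0, 0, 0, 1, 0, 0, 0.095, 0, 0, 0, 1, 0, 0, 0.097, 0, 0, 0, 1, 0, 0, 0.097, 0, 0, 0, 1])

```text
time: 16.5
tool_pos: [0.4037, -0.1482, 0.1316]
tcp_rot: [2.22, 2.222, 0.0]
wrist_force: [-0.1, 0.6, 0.2]
width: 0.999
grip_force: 0.0
```

>>> jog_arm(deltas=[0, 0, 0, 0, 0, 0, 0.6, 0, 0, 0, 0, 0, 0, 0.4, 0, 0, 0, 0, 0, 0, 0.2, 0, 0, 0, 0, 0, 0, 0, 0, 0, 0, 0, 0, 0, -0.3, 0, 0, 0, 0, 0, 0, -0.7, 0, 0, 0, 0, 0, 0, -1, 0, 0, 0, 0, 0, 0, -1], squeeze=50)

```text
time: 17.3
tool_pos: [0.4039, -0.1483, 0.1322]
tcp_rot: [2.22, 2.221, 0.001]
wrist_force: [0.1, -0.2, 6.4]
width: 0.526
grip_force: 51.3
```

>>> jog_arm(deltas=[0, 0, -0.008, 0, 0, 0, -1, 0, 0, -0.025, 0, 0, 0, -1, 0, 0, -0.04, 0, 0, 0, -1, 0, 0, -0.05, 0, 0, 0, -1, 0, 0, -0.05, 0, 0, 0, -1])

```text
time: 17.8
tool_pos: [0.4039, -0.1483, 0.1825]
tcp_rot: [2.219, 2.221, 0.001]
wrist_force: [0.2, -0.7, -2.3]
width: 0.52
grip_force: 51.8
```

>>> jog_arm(deltas=[0.005, 0.015, 0, 0, 0, 0, -1, 0.016, 0.044, 0, 0, 0, 0, -1, 0.028, 0.079, 0, 0, 0, 0, -1, 0.041, 0.115, 0, 0, 0, 0, -1, 0.052, 0.148, 0, 0, 0, 0, -1, 0.06, 0.171, 0, 0, 0, 0, -1, 0.064, 0.181, 0, 0, 0, 0, -1, 0.064, 0.181, 0, 0, 0, 0, -1])

```text
time: 18.6
tool_pos: [0.5849, -0.0829, 0.1798]
tcp_rot: [-2.218, -2.223, 0.002]
wrist_force: [-0.1, 0.2, -2.9]
width: 0.525
grip_force: 52.1
```

>>> jog_arm(deltas=[0, 0, 0.01, 0, 0, 0, -1, 0, 0, 0.022, 0, 0, 0, -1, 0, 0, 0.032, 0, 0, 0, -1, 0, 0, 0.038, 0, 0, 0, -1, 0, 0, 0.04, 0, 0, 0, -1, 0, 0, 0.041, 0, 0, 0, -1, 0, 0, 0.042, 0, 0, 0, -1, 0, 0, 0.042, 0, 0, 0, -1])

```text
time: 19.4
tool_pos: [0.5841, -0.084, 0.1401]
tcp_rot: [2.221, 2.222, -0.0]
wrist_force: [-2.7, 0.1, 3.0]
width: 0.517
grip_force: 52.6
```

Touching down. I'm releasing it and rising.

>>> jog_arm(deltas=[0, 0, 0.0005, 0, 0, 0, -1, 0, 0, 0.0005, 0, 0, 0, 0, 0, 0, 0.0005, 0, 0, 0, 0.2, 0, 0, 0.0005, 0, 0, 0, 0.5, 0, 0, 0.0005, 0, 0, 0, 0.8, 0, 0, 0.0005, 0, 0, 0, 1, 0, 0, 0.0005, 0, 0, 0, 1, 0, 0, 0.0005, 0, 0, 0, 1])

```text
time: 20.2
tool_pos: [0.5842, -0.0838, 0.1387]
tcp_rot: [2.221, 2.222, 0.0]
wrist_force: [-0.8, -0.4, -0.7]
width: 1.002
grip_force: 0.0
```

>>> jog_arm(deltas=[0, 0, -0.01, 0, 0, 0, 1, 0, 0, -0.03, 0, 0, 0, 1, 0, 0, -0.06, 0, 0, 0, 1, 0, 0, -0.09, 0, 0, 0, 1, 0, 0, -0.11, 0, 0, 0, 1, 0, 0, -0.12, 0, 0, 0, 1, 0, 0, -0.12, 0, 0, 0, 1])

```text
time: 20.9
tool_pos: [0.5853, -0.0841, 0.2612]
tcp_rot: [2.218, 2.22, 0.004]
wrist_force: [-0.3, 0.1, 1.0]
width: 0.998
grip_force: 0.0
```

>>> jog_arm(deltas=[0.007, -0.015, 0, 0, 0, 0, 1, 0.02, -0.044, 0, 0, 0, 0, 1, 0.037, -0.08, 0, 0, 0, 0, 1, 0.053, -0.115, 0, 0, 0, 0, 1, 0.065, -0.142, 0, 0, 0, 0, 1, 0.071, -0.1547, 0, 0, 0, 0, 1, 0.071, -0.1547, 0, 0, 0, 0, 1, 0.071, -0.1547, 0, 0, 0, 0, 1])

```text
time: 21.7
tool_pos: [0.4299, -0.0131, 0.2585]
tcp_rot: [2.22, 2.222, 0.0]
wrist_force: [0.2, -0.7, 0.8]
width: 1.0
grip_force: 0.0
```

>>> jog_arm(deltas=[0, 0, 0.02, 0, 0, 0, 1, 0, 0, 0.04, 0, 0, 0, 1, 0, 0, 0.058, 0, 0, 0, 1, 0, 0, 0.072, 0, 0, 0, 1, 0, 0, 0.08, 0, 0, 0, 1, 0, 0, 0.084, 0, 0, 0, 1, 0, 0, 0.084, 0, 0, 0, 1])

```text
time: 22.4
tool_pos: [0.4296, -0.0131, 0.1745]
tcp_rot: [-2.221, -2.222, 0.001]
wrist_force: [0.5, 0.4, -0.1]
width: 1.007
grip_force: 0.0
```

>>> jog_arm(deltas=[0, 0, 0, 0, 0, 0, 0.6, 0, 0, 0, 0, 0, 0, 0.4, 0, 0, 0, 0, 0, 0, 0.2, 0, 0, 0, 0, 0, 0, 0, 0, 0, 0, 0, 0, 0, -0.3, 0, 0, 0, 0, 0, 0, -0.7, 0, 0, 0, 0, 0, 0, -1, 0, 0, 0, 0, 0, 0, -1], squeeze=80)

```text
time: 23.2
tool_pos: [0.4302, -0.013, 0.176]
tcp_rot: [2.22, 2.221, 0.002]
wrist_force: [-0.4, 1.3, 6.5]
width: 0.511
grip_force: 81.0
```

>>> jog_arm(deltas=[0, 0, -0.008, 0, 0, 0, -1, 0, 0, -0.025, 0, 0, 0, -1, 0, 0, -0.04, 0, 0, 0, -1, 0, 0, -0.05, 0, 0, 0, -1, 0, 0, -0.05, 0, 0, 0, -1])

```text
time: 23.7
tool_pos: [0.43, -0.013, 0.2259]
tcp_rot: [2.219, 2.221, 0.002]
wrist_force: [0.7, 0.6, -4.7]
width: 0.508
grip_force: 82.8
```

>>> jog_arm(deltas=[0.003, 0.01, 0, 0, 0, 0, -1, 0.008, 0.03, 0, 0, 0, 0, -1, 0.015, 0.06, 0, 0, 0, 0, -1, 0.022, 0.09, 0, 0, 0, 0, -1, 0.029, 0.12, 0, 0, 0, 0, -1, 0.034, 0.142, 0, 0, 0, 0, -1, 0.0367, 0.157, 0, 0, 0, 0, -1, 0.0367, 0.157, 0, 0, 0, 0, -1])

```text
time: 24.5
tool_pos: [0.5881, 0.0246, 0.2228]
tcp_rot: [-2.219, -2.222, 0.001]
wrist_force: [-1.1, -0.3, -3.8]
width: 0.513
grip_force: 83.1
```

>>> jog_arm(deltas=[0, 0, 0.01, 0, 0, 0, -1, 0, 0, 0.02, 0, 0, 0, -1, 0, 0, 0.028, 0, 0, 0, -1, 0, 0, 0.034, 0, 0, 0, -1, 0, 0, 0.038, 0, 0, 0, -1, 0, 0, 0.04, 0, 0, 0, -1, 0, 0, 0.041, 0, 0, 0, -1, 0, 0, 0.041, 0, 0, 0, -1])

```text
time: 25.3
tool_pos: [0.5866, 0.0238, 0.1843]
tcp_rot: [2.22, 2.222, 0.001]
wrist_force: [-0.1, -0.1, -3.6]
width: 0.513
grip_force: 83.1
```

>>> jog_arm(deltas=[0, 0, 0.001, 0, 0, 0, -1, 0, 0, 0.0015, 0, 0, 0, -1, 0, 0, 0.0015, 0, 0, 0, -1])

```text
time: 25.6
tool_pos: [0.5871, 0.0239, 0.184]
tcp_rot: [2.22, 2.221, 0.002]
wrist_force: [-1.2, 0.4, 5.9]
width: 0.512
grip_force: 84.2
```

>>> jog_arm(deltas=[0, 0, 0, 0, 0, 0, 0, 0, 0, 0, 0, 0, 0, 0.2, 0, 0, 0, 0, 0, 0, 0.5, 0, 0, 0, 0, 0, 0, 0.8, 0, 0, 0, 0, 0, 0, 1, 0, 0, 0, 0, 0, 0, 1, 0, 0, 0, 0, 0, 0, 1])

```text
time: 26.3
tool_pos: [0.5864, 0.0239, 0.1822]
tcp_rot: [-2.221, -2.222, 0.0]
wrist_force: [1.4, 0.6, 0.8]
width: 0.999
grip_force: 0.0
```

>>> jog_arm(deltas=[0, 0, -0.01, 0, 0, 0, 1, 0, 0, -0.03, 0, 0, 0, 1, 0, 0, -0.06, 0, 0, 0, 1, 0, 0, -0.09, 0, 0, 0, 1, 0.02, -0.03, -0.09, 0, 0, 0, 1, 0.06, -0.06, -0.09, 0, 0, 0, 1, 0.1, -0.09, -0.09, 0, 0, 0, 1, 0.14, -0.12, -0.09, 0, 0, 0, 1])

```text
time: 27.1
tool_pos: [0.4653, 0.1647, 0.2734]
tcp_rot: [2.222, 2.22, 0.002]
wrist_force: [0.7, 0.7, -0.3]
width: 1.001
grip_force: 0.0
```

>>> jog_arm(deltas=[0.04, -0.01, 0, 0, 0, 0, 1, 0.08, -0.02, 0, 0, 0, 0, 1, 0.12, -0.03, 0, 0, 0, 0, 1, 0.16, -0.04, 0, 0, 0, 0, 1, 0.2, -0.05, 0, 0, 0, 0, 1, 0.24, -0.06, 0, 0, 0, 0, 1, 0.25, -0.06, 0, 0, 0, 0, 1, 0.25, -0.06, 0, 0, 0, 0, 1])

```text
time: 27.9
tool_pos: [0.4058, 0.415, 0.2727]
tcp_rot: [2.217, 2.225, 0.001]
wrist_force: [-0.0, -0.0, -0.4]
width: 1.002
grip_force: 0.0
```

```bash
python3 - <<'E'
from h import *
t,s=read_camera('top'),read_camera('side')
tb=[b[0] for b in blobs(blue(t),25)]; sb=[b[0] for b in blobs(blue(s),25)]
for n,h,P in(('large',.190,(.5867,.0237)),('small',.146,(.5847,-.0836)),('tube',.124,(.5831,-.1913)),('jar',.088,(.5817,-.2996))):
    e=proj(t,[*P,h-.003]); u=min(tb,key=lambda b:np.linalg.norm(b-e))
    e2=proj(s,[*P,h-.01]); v=min(sb,key=lambda b:np.linalg.norm(b-e2))
    print(n,u,plane(t,u,h-.003)[:2].round(4)-P,v,two(t,u,s,v)[0].round(4))
cv2.imwrite('pics/f.png',np.hstack([cv2.resize(t['color'][100:270,190:430],(480,340)),cv2.resize(s['color'][100:290,190:350],(286,340))]))
E
```

```text
large [252.5 142.9] [-0.0011  0.0002] [277.2 144.6] [0.588  0.0241 0.1801]
small [292.7 149.7] [-0.0027  0.0013] [282.9 171.5] [ 0.5845 -0.0827  0.1394]
tube [332.6 151.3] [ 0.0025 -0.0008] [289.8 196. ] [ 0.5844 -0.1919  0.1215]
jar [369.8 157.2] [-0.0012 -0.0017] [297.2 227.8] [ 0.5815 -0.3017  0.0836]
```

View pics/f.png

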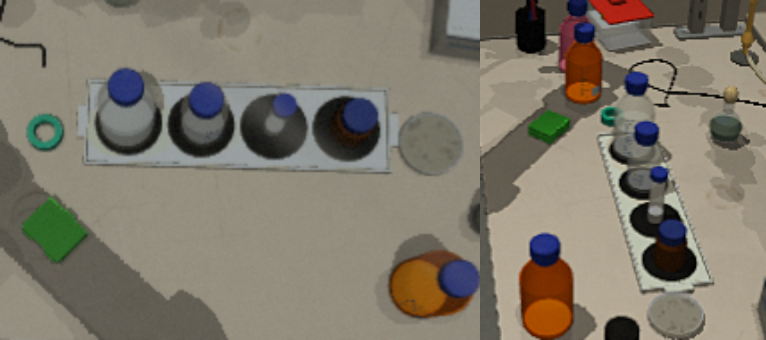

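All four stand upright within 3 mm of their pad centres, with the tallest by the tape. In the top view the caps are at (252,143), (293,150), (333,151) and (370,157). The arm is clear.

```bash
python3 -c "
from workcell import finish_job
print(finish_job())"
```

```text
the job is handed in; nothing more can be done
None
```

The job is handed in after about 28 s of robot time: all four containers stand upright, each measured within about 3 mm of its pad centre, running from the large bottle by the teal tape to the small bottle, tube and jar. The hand-in gave no verdict.

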